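# Assemble the two-tier serving stand

### The job

Put the serving stand together: stand the dish on the wooden boss of the marble base so that their centre holes line up, without tipping the dish over, then lower the long rod down through both holes until its round steel shoulder rests on the dish's collar, and let go. Leave the short rod where it stands in the rack.

Things in the scene. Friction and masses are not known exactly. Their poses are not given: they have to be found in the camera images.
- stand_base: Lower tier, fixed: round white marble slab, 200 mm across, 20 mm thick, with a round brown wooden boss in its middle, 90 mm across, flat top 50 mm above the counter. The boss has a central upright hole 40 mm across, open at the top, 30 mm deep (its floor is the marble, 20 mm above the counter). Origin: centre of the underside, on the counter; z up, along the hole.
- dish: Upper tier, loose, 0.2-0.4 kg: white dish 156 mm across, upright on a pale wooden column (68 mm across); from its middle rises a pale wooden collar, 56 mm across outside, the place to grip, from above. A round hole 40 mm across runs through collar, dish and column. Origin: centre of the column's underside; z up, along the hole. Heights: dish floor 53 mm, rim 66 mm, collar top 90 mm.
- rod: Long rod, loose, 0.2 kg: steel, 18 mm across, foot tapered to 12 mm; 116 mm from foot to underside of a round steel shoulder (64 mm across, 6 mm thick); above it a wooden grip knob 30 mm across, 42 mm high. Stands upright, knob up, in a hole of the rack. Origin: centre of the foot's end, 8 mm above the counter in the rack, 24 mm when the stand is finished; z towards the knob.
- short_rod: Short rod, not wanted: like the long rod but only 60 mm from foot to shoulder (108 mm over all, the long one 164 mm). Stands upright in the other hole of the rack: a dark wooden block 180 x 60 x 60 mm, fixed to the counter, with two upright holes 21 mm across, 52 mm deep, 120 mm apart. Origin: centre of the foot's end; z towards the knob.
Not all that is in view belongs to the job. Leave any blue look-alike of the dish alone. What is shaped like the rod but yellow is not meant.

How it is judged:
By the outcome, as a careful person would: the job done as asked, in the order asked, and still so for the second after the job is handed in, with the robot touching nothing.
It also fails if it takes over 58 s, if anything falls off the work surface, if the arm or the gripper's body presses on something with over 40 N, if the wrist force passes 120 N, or if a joint passes its speed limit or range.

### The arm

A 6-joint arm with a two-finger parallel gripper is mounted at the origin on the work surface. World frame = base frame: x ahead of the robot, y to its left, z up, the work surface at z = 0. Lengths are in mm, angles in rad, forces in N, time in s.
With the tool pointing down it reaches from about 350 to 775 mm from the base axis. Payload 7.3 kg.
Tool frame: the origin (TCP) lies midway between the tips of the shut fingers; the grasp point (between the pads) lies 19 mm behind it; z points along the fingers, y is the line along which they close (so a half turn about z gives the same grasp; the last joint's range is limited). The gripper opens to 92 mm and grips with 3 to 60 N. Pads are 19 mm wide; open, the fingers measure 130 mm over their backs; the gripper's body (75 mm by 190 mm) begins 47 mm behind the grasp point.
Start: joints at [0.978, 0.342, 1.524, -0, 1.275, -0.146], TCP at [226.832, 473.489, 226.741] pointing down, gripper open.
Joint ranges: [-2.53, 2.53], [-0.77, 2.02], [0.04, 2.7], [-1, 4.14], [0.28, 2.66], [-3.11, 3.11]. Speed limits (rad/s): [2.57, 2.57, 3.14, 3.14, 3.14, 3.14].

### API

Orientations are given as [roll, pitch, yaw] about the fixed x, y, z axes, in that order (R = Rz(yaw) Ry(pitch) Rx(roll)).
In Python, from plant import monitor, optics, workorder gives the robot as it stands. The module is installed in compiled form; this text tells all that it offers.
- The arm moves only by the tool servo_tool, never from a script. Its arguments are lists of equal length, an entry for each row: "linear": the shift along the tool's x, y, z as a fraction of full scale, a list of three; "spin": the turn about the tool's z as a fraction of full scale. In form: {"linear": [[dx, dy, dz], ...], "spin": [spin, ...]}. A call has exactly 8 rows; each row shifts and turns the commanded pose from where the row before left it, along the tool's axes as they then stand; what a row does not reach is not made up. Full scale, the value 1, is 200 mm for a shift and 90 degrees for a turn. A row lasts 1/8 s, in which the tool goes at most 62.5 mm and 10.7 degrees, less where a joint would pass 70% of its speed; a pose out of reach is approached as far as the arm can. A call with a number of a shift or a turn outside -1 to 1 is refused whole. A call with a gripper value outside its range is refused whole. "hand" is the opening, from -1 (shut) to 1 (fully open), set as the call begins (left out, the last holds). The fingers move at their own pace and stop on an object; the grip force is fixed at half the most. Time passes only in rows, so rows that do not move let the fingers close, or fill a call up. It gives the time, the measured TCP pose, the force, the opening and the grip force at its end, in the units of the state.
- monitor.get_obs(): the state, without advancing time (a new reading comes with each control period).
- optics.capture(name): name is "side" or "top"; returns a dict with "frame" (400x640x3 uint8, blue, green, red), "K" (3x3 intrinsics, pixels), "world_to_cam" (4x4, takes a point from world to camera coordinates). Camera axes: x right, y down, z forward; pixel columns grow to the right and rows downward; lengths in mm; the calibration is good to about 2 mm. A picture is of the moment at which its call begins. There is no depth.
- workorder.close_job(): hands the job in; it is judged then, once.
The state is a dict: "time": time; "joint_positions": joint angles; "dq": joint speeds; "tau": joint torques, N m; "tool_pos": TCP position; "tcp_rot": TCP orientation; "contact_force": force on the tool from outside, world axes, zero at the start; "moment": the same for the moment, N m; "grip_width": finger opening in mm; "finger_force": force on a finger pad.
Only numpy, scipy, OpenCV 4.12 (cv2) and the standard library are available. Lean on these libraries where they do the work, as an engineer would, in place of code of your own. Each camera call takes 0.05 s, during which the arm holds its last target. There are 200 camera calls.

## Working session

There is one attempt and no reset: what is moved stays moved. The work goes in short steps, Python scripts to look and compute and a tool call to move; the robot and the scene stay as the last step left them, time stands still between calls to the robot, and variables do not carry over. Pictures are saved under pics/ and viewed, at most 10 in all, crops included, and the job is handed in when it is done.

Besides the shell and the picture viewer there is one more tool, called in YAML: its name, and indented under it one key for each argument. servo_tool: Moves the arm, as the interface text tells. Shift numbers are shares of 200 mm and turn numbers shares of 90 degrees, none past 1 either way. Its arguments: {"type":"object","properties":{"linear":{"type":"array","items":{"type":"array","items":{"type":"number","minimum":-1,"maximum":1}}},"spin":{"type":"array","items":{"type":"number","minimum":-1,"maximum":1}},"hand":{"type":"number"}},"required":["linear","spin"]}

```bash
mkdir -p pics
python3 - <<'E'
from plant import monitor, optics
import cv2
o=monitor.get_obs()
print({k:o[k] for k in('time','tool_pos','tcp_rot','grip_width','contact_force')})
for n in('top','side'):
    c=optics.capture(n);cv2.imwrite(f'pics/{n}0.png',c['frame']);print(c['K'],c['world_to_cam'])
E
```

```text
{'time': 0.0, 'tool_pos': array([226.59782202, 473.15108654, 226.05961393]), 'tcp_rot': array([-3.14009336e+00, -2.09369807e-04,  2.69485830e+00]), 'grip_width': 91.73843693549244, 'contact_force': array([ 0.50864837,  0.48243644, -0.51398173])}
[[385.12943276   0.         318.14995564]
 [  0.         385.12943276 198.48785365]
 [  0.           0.           1.        ]] [[ 1.38453943e-01 -9.90355887e-01  5.07175097e-03 -5.54500140e+01]
 [-9.65466068e-01 -1.36111932e-01 -2.22145931e-01  4.77915356e+02]
 [ 2.20693856e-01  2.58603766e-02 -9.75000237e-01  9.71367638e+02]
 [ 0.00000000e+00  0.00000000e+00  0.00000000e+00  1.00000000e+00]]
[[427.74291964   0.         320.99607244]
 [  0.         427.74291964 203.57238668]
 [  0.           0.           1.        ]] [[ 8.94060514e-01 -4.47814192e-01 -1.08741068e-02 -4.03330780e+02]
 [-2.64792122e-01 -5.08765511e-01 -8.19172013e-01  1.56266935e+02]
 [ 3.61304483e-01  7.35268729e-01 -5.73444824e-01  8.28454444e+02]
 [ 0.00000000e+00  0.00000000e+00  0.00000000e+00  1.00000000e+00]]
```

View pics/top0.png

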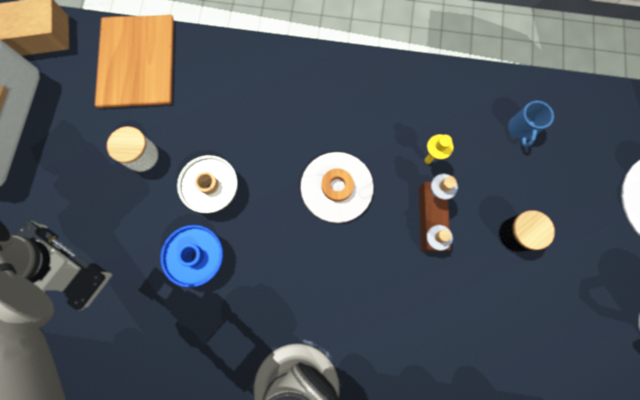

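View pics/side0.png

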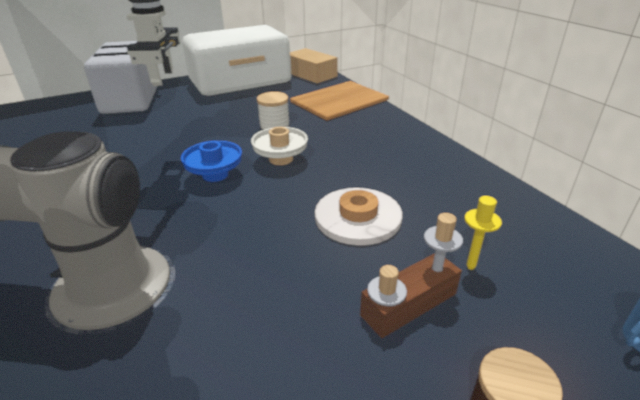

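The top view shows the white dish at about (206,183), the base boss at (338,185), the long rod (taller in the side view) at (446,186) and the short rod at (439,236). There are decoys: a blue dish and a yellow rod. I'll enlarge these areas next.

Run:
```python
import cv2,numpy as np
t=cv2.imread('pics/top0.png');s=cv2.imread('pics/side0.png')
def crop(im,u,v,w=33):
    c=cv2.resize(im[v-w:v+w,u-w:u+w],None,fx=4,fy=4,interpolation=cv2.INTER_CUBIC)
    for k in range(0,66,10): # ticks each 10 px
        cv2.line(c,(k*4,0),(k*4,6),(0,255,0),1);cv2.line(c,(0,k*4),(6,k*4),(0,255,0),1)
        cv2.putText(c,str(u-w+k),(k*4+1,16),0,.32,(0,255,0),1);cv2.putText(c,str(v-w+k),(8,k*4+4),0,.32,(0,255,0),1)
    return c
A=np.hstack([crop(t,206,183),crop(t,338,185),crop(t,446,186)])
B=np.hstack([crop(s,280,146),crop(s,359,208),crop(s,443,238)])
cv2.imwrite('pics/c0.png',np.vstack([A,B]))
```

```text
(no output)
```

View pics/c0.png

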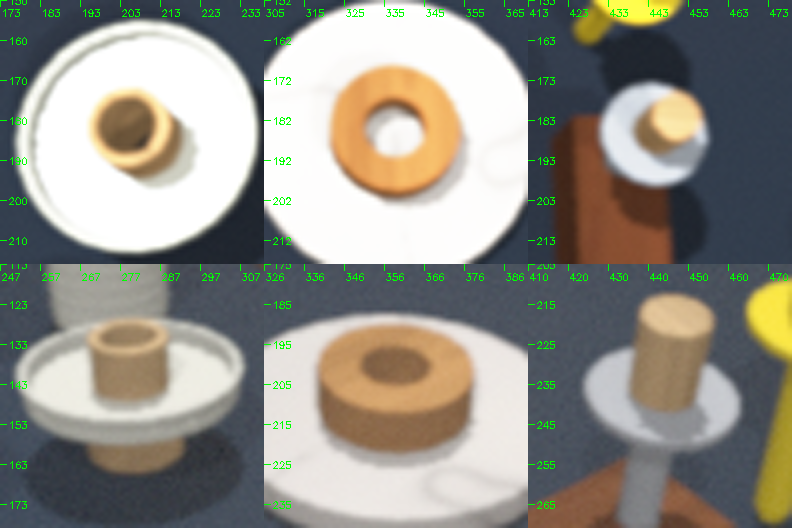

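```bash
cat > h.py <<'E'
import numpy as np,cv2
from scipy.optimize import least_squares
from plant import monitor,optics
C={}
def cam(n):
    if n not in C: C[n]=optics.capture(n)
    return C[n]
def ray(n,uv,z):
    c=cam(n);K=c['K'];T=c['world_to_cam'];R=T[:3,:3];o=-R.T@T[:3,3]
    d=R.T@np.linalg.inv(K)@np.array([*uv,1.]);return (o+d*(z-o[2])/d[2])[:2]
def proj(n,P):
    c=cam(n);T=c['world_to_cam'];p=c['K']@(T[:3,:3]@np.asarray(P,float)+T[:3,3]);return p[:2]/p[2]
def tri(a,b,P0=(500,0,80)):
    return least_squares(lambda P:np.r_[proj('top',P)-a,proj('side',P)-b],P0).x
E
python3 - <<'E'
from h import *
np.set_printoptions(precision=1,suppress=True)
for nm,z,a,b in [('dish collar',90,(205.4,181.4),(278.8,130.8)),('boss',50,(337.6,183.6),(358.6,200.7)),('knob',172,(450,181.5),(446.8,217.7)),('shoulder',130,(444.3,186.3),(443.3,237.5))]:
    print(nm,ray('top',a,z),ray('side',b,z),tri(a,b))
print('rim',ray('top',(206.7,183.9),66))
print('short knob z116', ray('top',(446,236.5),116), ray('side',(389,272),116))
p=monitor.get_obs()['tool_pos']; print(p,monitor.get_obs()['tcp_rot'],proj('top',p),proj('side',p))
E
```

```text
dish collar [477.  305.8] [476.4 307.1] [476.4 305.7  90.7]
boss [530.  -34.6] [528.7 -35.8] [529.8 -34.5  48.9]
knob [ 539. -296.] [ 537.7 -295.5] [ 538.1 -295.6  172.1]
shoulder [ 538.2 -296.2] [ 538.  -296.1] [ 538.1 -296.1  130. ]
rim [476.3 309. ]
short knob z116 [ 416.1 -313. ] [ 417.8 -312. ]
[226.7 473.3 226.3] [-3.1 -0.   2.7] [ 85.3 266.9] [163.7  78.5]
```

The rays from both cameras agree within about 1.5 mm and the heights match. Positions: dish (476.5, 306), boss (529.5, -35), long rod (538, -296). I'll use a tool yaw of π throughout, so the fingers close along world y and stay clear of the yellow rod.

servo_tool:
  linear:
    - [0,0,0]
    - [0,0,0]
    - [0,0,0]
    - [-0.2,-0.13,0]
    - [-0.2,-0.13,0]
    - [-0.2,-0.13,0]
    - [-0.2,-0.13,0]
    - [-0.2,-0.13,0]
  spin: [-0.095,-0.095,-0.095,0,0,0,0,0]
  hand: 1

```text
time: 1.2
tool_pos: [428.1, 342.7, 226.6]
tcp_rot: [3.142, -0.0, -3.141]
contact_force: [-1.3, -0.3, -0.8]
grip_width: 91.6
finger_force: 0.0
```

servo_tool:
  linear:
    - [-0.121,-0.091,0]
    - [-0.121,-0.091,0]
    - [0,0,0.16]
    - [0,0,0.16]
    - [0,0,0.16]
    - [0,0,0.16]
    - [0,0,0.1]
    - [0,0,0.085]
  spin: [0,0,0,0,0,0,0,0]

```text
time: 2.2
tool_pos: [475.0, 307.1, 60.5]
tcp_rot: [-3.141, -0.001, -3.141]
contact_force: [-0.7, 0.0, -0.5]
grip_width: 91.7
finger_force: 0.0
```

servo_tool:
  linear:
    - [0,0,0]
    - [0,0,0]
    - [0,0,0]
    - [0,0,0]
    - [0,0,0]
    - [0,0,0]
    - [0,0,0]
    - [0,0,0]
  spin: [0,0,0,0,0,0,0,0]
  hand: -1

```text
time: 3.2
tool_pos: [475.7, 307.7, 62.4]
tcp_rot: [3.141, 0.001, -3.141]
contact_force: [-0.0, 1.1, 5.2]
grip_width: 54.6
finger_force: 30.0
```

servo_tool:
  linear:
    - [0,0,-0.03]
    - [0,0,-0.06]
    - [0,0,-0.1]
    - [0,0,-0.1]
    - [0,0,-0.1]
    - [0,0,-0.06]
    - [0,0,0]
    - [0,0,0]
  spin: [0,0,0,0,0,0,0,0]

```text
time: 4.2
tool_pos: [474.9, 307.0, 151.0]
tcp_rot: [-3.141, -0.001, -3.141]
contact_force: [0.1, 0.5, -3.0]
grip_width: 54.4
finger_force: 30.0
```

Run:
```python
from h import *
c=cam('side')['frame'][40:190,180:380];d=cam('top')['frame'][110:260,120:320]
cv2.imwrite('pics/lift.png',np.hstack([cv2.resize(x,None,fx=2,fy=2,interpolation=cv2.INTER_CUBIC) for x in(d,c)]))
```

```text
(no output)
```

View pics/lift.png

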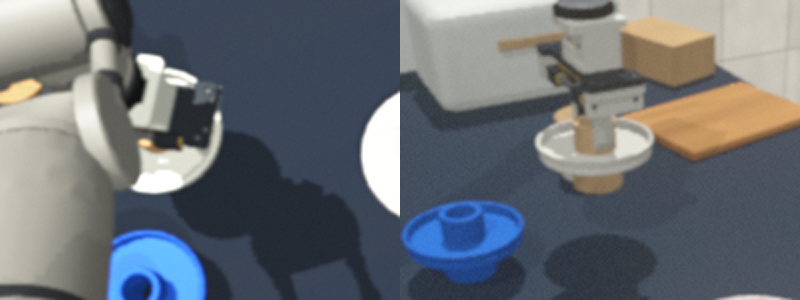

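The dish is held level and clear of the counter; in the side crop the column and rim are untilted. Next I'll carry it to the boss.

servo_tool:
  linear:
    - [-0.02,-0.06,0]
    - [-0.02,-0.1,0]
    - [-0.02,-0.13,0]
    - [-0.02,-0.13,0]
    - [-0.02,-0.13,0]
    - [-0.02,-0.13,0]
    - [-0.02,-0.13,0]
    - [-0.02,-0.1,0]
  spin: [0,0,0,0,0,0,0,0]

```text
time: 5.3
tool_pos: [507.5, 122.8, 151.7]
tcp_rot: [-3.141, -0.0, 3.141]
contact_force: [0.4, 0.6, -3.5]
grip_width: 54.4
finger_force: 30.0
```

servo_tool:
  linear:
    - [-0.02,-0.13,0]
    - [-0.02,-0.13,0]
    - [-0.02,-0.13,0]
    - [-0.02,-0.13,0]
    - [-0.02,-0.12,0]
    - [-0.008,-0.1,0]
    - [0,-0.06,0]
    - [0,0,0]
  spin: [0,0,0,0,0,0,0,0]

```text
time: 6.3
tool_pos: [529.1, -35.4, 151.7]
tcp_rot: [3.141, -0.0, 3.141]
contact_force: [0.1, 0.0, -1.8]
grip_width: 54.4
finger_force: 30.0
```

Run:
```python
from h import *
np.set_printoptions(precision=1,suppress=True)
p=monitor.get_obs()['tool_pos'];print(p)
c=cam('side')['frame'];d=cam('top')['frame']
P=[530,-35.3,0]
u,v=proj('side',[530,-35,110]).astype(int);u2,v2=proj('top',[530,-35,110]).astype(int)
print(u,v,u2,v2)
cv2.imwrite('pics/over.png',np.hstack([cv2.resize(x,None,fx=4,fy=4,interpolation=cv2.INTER_CUBIC) for x in(d[v2-60:v2+60,u2-50:u2+50],c[v-50:v+70,u-50:u+50])]))
```

```text
[529.1 -35.4 151.7]
360 177 339 177
```

View pics/over.png

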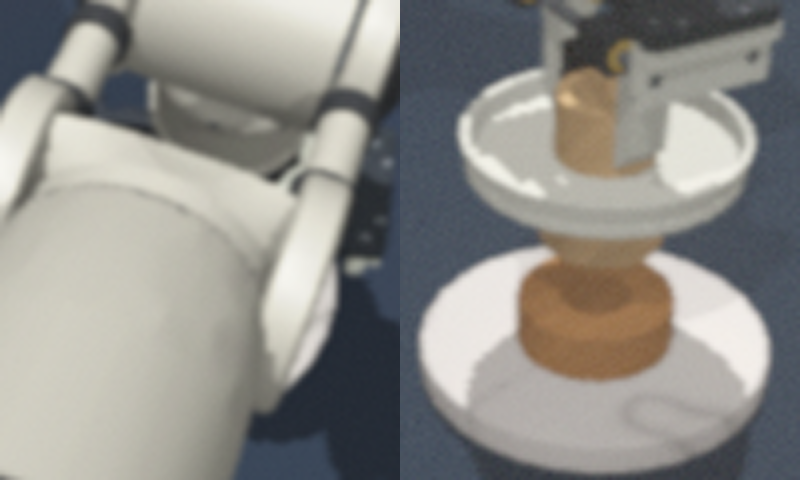

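Side view: the dish hangs level above the boss, with the rim centre at u≈361.8, the column at u≈360.5 and the boss at u≈358.9. I'll compare these with the predicted projections.

Run:
```python
from h import *
for y in(-35,):
  for z in(50,92,157): print(z,proj('side',[529.5,y,z]))
print(proj('side',[532.5,-35,92]),proj('side',[529.5,-38,92]))
```

```text
50 [358.74933198 200.42984272]
92 [359.50779324 184.71467272]
157 [360.76127411 158.74279261]
[360.68095788 184.37579003] [360.21018904 185.36560115]
```

servo_tool:
  linear:
    - [0.007,0.002,0.03]
    - [0,0,0.05]
    - [0,0,0.05]
    - [0,0,0.03]
    - [0,0,0.02]
    - [0,0,0.01]
    - [0,0,0]
    - [0,0,0]
  spin: [0,0,0,0,0,0,0,0]

```text
time: 7.45
tool_pos: [528.1, -34.3, 114.0]
tcp_rot: [-3.142, 0.001, -3.141]
contact_force: [0.3, 0.6, -3.0]
grip_width: 54.3
finger_force: 30.0
```

servo_tool:
  linear:
    - [0,0,0.005]
    - [0,0,0]
    - [0,0,0.002]
    - [0,0,0]
    - [0,0,0]
    - [0,0,0]
    - [0,0,0]
    - [0,0,0]
  spin: [0,0,0,0,0,0,0,0]

```text
time: 8.45
tool_pos: [527.9, -34.2, 112.4]
tcp_rot: [3.142, 0.0, -3.141]
contact_force: [-0.6, 0.3, -0.0]
grip_width: 54.2
finger_force: 30.0
```

servo_tool:
  linear:
    - [0,0,0.002]
    - [0,0,0]
    - [0,0,0.002]
    - [0,0,0]
    - [0,0,0]
    - [0,0,0]
    - [0,0,0]
    - [0,0,0]
  spin: [0,0,0,0,0,0,0,0]

```text
time: 9.45
tool_pos: [528.0, -34.2, 112.4]
tcp_rot: [-3.141, 0.001, -3.141]
contact_force: [-3.3, 1.7, 8.2]
grip_width: 54.5
finger_force: 30.0
```

Contact shows at +8 N, so the dish is seated. Now I'll release it, rise and look.

servo_tool:
  linear:
    - [0,0,0]
    - [0,0,0]
    - [0,0,0]
    - [0,0,0]
    - [0,0,0]
    - [0,0,0]
    - [0,0,0]
    - [0,0,0]
  spin: [0,0,0,0,0,0,0,0]
  hand: 1

```text
time: 10.45
tool_pos: [527.9, -34.2, 111.5]
tcp_rot: [3.142, 0.0, -3.141]
contact_force: [-0.4, 0.3, 0.2]
grip_width: 92.0
finger_force: 0.0
```

servo_tool:
  linear:
    - [0,0,-0.05]
    - [0,0,-0.1]
    - [0,0,-0.15]
    - [0,0,-0.15]
    - [0,0,-0.15]
    - [0,-0.15,-0.1]
    - [0,-0.15,0]
    - [0,-0.15,0]
  spin: [0,0,0,0,0,0,0,0]

```text
time: 11.45
tool_pos: [528.0, -125.1, 252.7]
tcp_rot: [-3.141, 0.002, -3.14]
contact_force: [0.9, -0.2, -0.1]
grip_width: 91.9
finger_force: 0.0
```

servo_tool:
  linear:
    - [0,-0.15,0]
    - [0,-0.15,0]
    - [0,-0.15,0]
    - [0,-0.15,0]
    - [0,-0.13,0]
    - [0,-0.1,0]
    - [0,0,0]
    - [0,0,0]
  spin: [0,0,0,0,0,0,0,0]

```text
time: 12.45
tool_pos: [528.1, -289.5, 251.5]
tcp_rot: [3.141, -0.0, -3.14]
contact_force: [-0.2, 0.5, -0.1]
grip_width: 91.9
finger_force: 0.0
```

Run:
```python
from h import *
u,v=proj('side',[530,-35,110]).astype(int);u2,v2=proj('top',[530,-35,110]).astype(int)
print(u-50,v-60,u2-50,v2-60)
c=cam('side')['frame'];d=cam('top')['frame']
cv2.imwrite('pics/placed.png',np.hstack([cv2.resize(x,None,fx=4,fy=4,interpolation=cv2.INTER_CUBIC) for x in(d[v2-60:v2+60,u2-50:u2+50],c[v-60:v+60,u-50:u+50])]))
```

```text
310 117 289 117
```

View pics/placed.png

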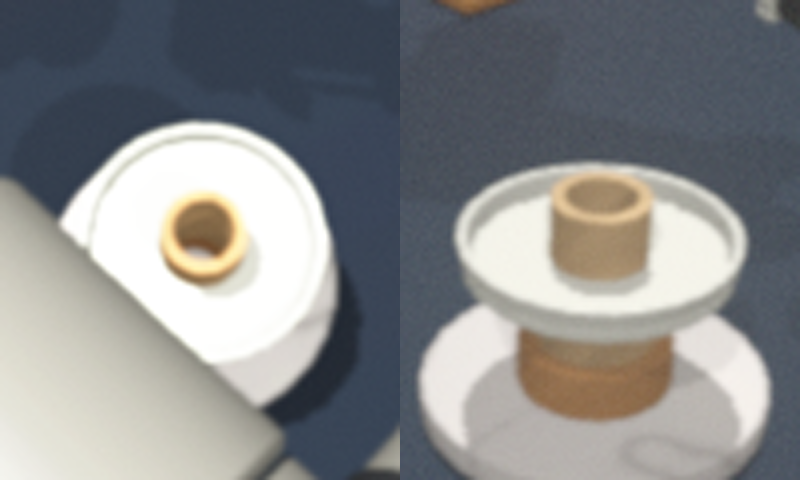

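The dish stands level on the boss. The collar top is at top-view pixel (339.7, 174.9) and side-view pixel (360.1, 166.6), and white marble shows down the hole.

Run:
```python
from h import *
np.set_printoptions(precision=1,suppress=True)
a=(339.7,174.9);b=(360.1,166.6)
print(ray('top',a,140),ray('side',b,140),tri(a,b),proj('top',[529.5,-35,140]),proj('side',[529.5,-35,140]))
```

```text
[528.1 -35.2] [527.  -37.8] [528.6 -35.2 138.2] [339.7 174.3] [360.4 165.7]
```

servo_tool:
  linear:
    - [-0.025,-0.016,0]
    - [-0.025,-0.016,0]
    - [0,0,0.12]
    - [0,0,0.14]
    - [0,0,0.14]
    - [0,0,0.11]
    - [0,0,0.07]
    - [0,0,0]
  spin: [0,0,0,0,0,0,0,0]

```text
time: 13.65
tool_pos: [537.9, -296.5, 134.6]
tcp_rot: [3.14, -0.001, -3.141]
contact_force: [-0.8, 0.3, 0.4]
grip_width: 91.8
finger_force: 0.0
```

servo_tool:
  linear:
    - [0,0,0]
    - [0,0,0]
    - [0,0,0]
    - [0,0,0]
    - [0,0,0]
    - [0,0,0]
    - [0,0,0]
    - [0,0,0]
  spin: [0,0,0,0,0,0,0,0]
  hand: -1

```text
time: 14.65
tool_pos: [538.1, -296.6, 135.5]
tcp_rot: [3.141, -0.0, -3.141]
contact_force: [-0.0, -0.1, 0.3]
grip_width: 29.7
finger_force: 30.0
```

servo_tool:
  linear:
    - [0,0,-0.04]
    - [0,0,-0.08]
    - [0,0,-0.1]
    - [0,0,-0.12]
    - [0,0,-0.14]
    - [0,0,-0.14]
    - [0,0,-0.12]
    - [0,0,-0.05]
  spin: [0,0,0,0,0,0,0,0]

```text
time: 15.65
tool_pos: [538.5, -296.9, 296.1]
tcp_rot: [-3.14, 0.003, -3.141]
contact_force: [0.3, -0.3, -2.5]
grip_width: 29.2
finger_force: 30.0
```

servo_tool:
  linear:
    - [0.006,0.06,0]
    - [0.006,0.1,0]
    - [0.006,0.13,0]
    - [0.006,0.13,0]
    - [0.006,0.13,0]
    - [0.006,0.13,0]
    - [0.006,0.13,0]
    - [0.006,0.13,0]
  spin: [0,0,0,0,0,0,0,0]

```text
time: 16.65
tool_pos: [527.4, -106.2, 292.6]
tcp_rot: [3.14, -0.002, -3.14]
contact_force: [0.8, 0.6, -2.0]
grip_width: 29.4
finger_force: 30.0
```

servo_tool:
  linear:
    - [0,0.13,0]
    - [0,0.1,0]
    - [0,0.08,0]
    - [0,0.058,0]
    - [0,0,0]
    - [0,0,0]
    - [0,0,0]
    - [0,0,0]
  spin: [0,0,0,0,0,0,0,0]

```text
time: 17.65
tool_pos: [528.3, -35.5, 293.5]
tcp_rot: [3.142, -0.0, -3.141]
contact_force: [-0.4, -0.1, -2.1]
grip_width: 29.5
finger_force: 30.0
```

Run:
```python
from h import *
p=monitor.get_obs()['tool_pos'];print(p)
print([proj('side',[p[0],p[1],z]).round(1) for z in(169,200,285)],proj('side',[528.6,-35.2,140]).round(1))
c=cam('side')['frame']
cv2.imwrite('pics/rod.png',cv2.resize(c[60:210,290:430],None,fx=4,fy=4,interpolation=cv2.INTER_CUBIC))
```

```text
[528.28474392 -35.53116783 293.45646087]
[array([360.6, 153.9]), array([361.3, 140.6]), array([363.2, 101. ])] [360.1 165.9]
```

View pics/rod.png

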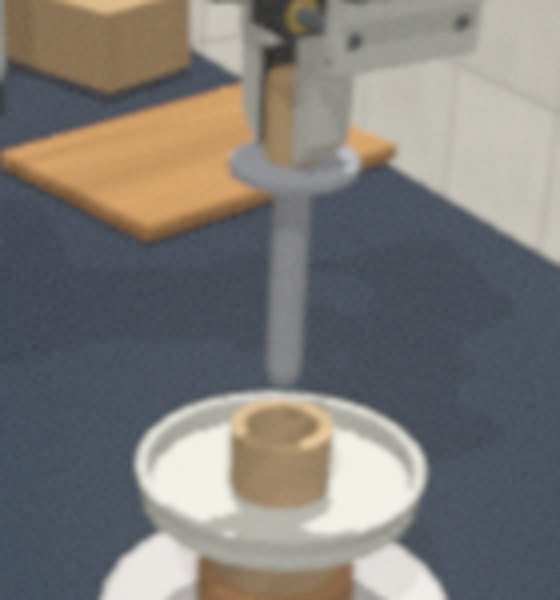

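Side view: the rod hangs upright, with its foot at pixel (361, 155) against the predicted (360.6, 154). It's centred over the collar hole. Lowering.

servo_tool:
  linear:
    - [0,0,0.06]
    - [0,0,0.08]
    - [0,0,0.1]
    - [0,0,0.1]
    - [0,0,0.1]
    - [0,0,0.1]
    - [0,0,0.08]
    - [0,0,0.04]
  spin: [0,0,0,0,0,0,0,0]

```text
time: 18.7
tool_pos: [527.6, -34.9, 160.0]
tcp_rot: [3.141, -0.002, -3.141]
contact_force: [0.4, 0.4, -1.8]
grip_width: 29.5
finger_force: 30.0
```

servo_tool:
  linear:
    - [0,0,0.01]
    - [0,0,0]
    - [0,0,0.01]
    - [0,0,0]
    - [0,0,0.005]
    - [0,0,0]
    - [0,0,0]
    - [0,0,0]
  spin: [0,0,0,0,0,0,0,0]

```text
time: 19.7
tool_pos: [528.3, -35.0, 156.5]
tcp_rot: [3.142, 0.0, -3.141]
contact_force: [-0.2, -0.2, -1.5]
grip_width: 29.6
finger_force: 30.0
```

servo_tool:
  linear:
    - [0,0,0.01]
    - [0,0,0]
    - [0,0,0.005]
    - [0,0,0]
    - [0,0,0.003]
    - [0,0,0]
    - [0,0,0]
    - [0,0,0]
  spin: [0,0,0,0,0,0,0,0]

```text
time: 20.7
tool_pos: [528.3, -35.0, 152.9]
tcp_rot: [3.142, 0.0, -3.141]
contact_force: [0.0, -0.0, -1.6]
grip_width: 29.5
finger_force: 30.0
```

servo_tool:
  linear:
    - [0,0,0.003]
    - [0,0,0]
    - [0,0,0.002]
    - [0,0,0]
    - [0,0,0]
    - [0,0,0]
    - [0,0,0]
    - [0,0,0]
  spin: [0,0,0,0,0,0,0,0]

```text
time: 21.7
tool_pos: [528.3, -35.1, 151.9]
tcp_rot: [3.142, 0.0, -3.141]
contact_force: [0.9, -0.4, -2.1]
grip_width: 29.8
finger_force: 30.0
```

servo_tool:
  linear:
    - [0,0,0.003]
    - [0,0,0]
    - [0,0,0.002]
    - [0,0,0]
    - [0,0,0]
    - [0,0,0]
    - [0,0,0]
    - [0,0,0]
  spin: [0,0,0,0,0,0,0,0]

```text
time: 22.7
tool_pos: [528.5, -35.1, 151.5]
tcp_rot: [-3.141, 0.001, -3.141]
contact_force: [-2.3, 0.4, 5.2]
grip_width: 29.6
finger_force: 30.0
```

The shoulder is seated: +5 N at the predicted height. Release and rise.

servo_tool:
  linear:
    - [0,0,0]
    - [0,0,0]
    - [0,0,0]
    - [0,0,0]
    - [0,0,0]
    - [0,0,0]
    - [0,0,0]
    - [0,0,0]
  spin: [0,0,0,0,0,0,0,0]
  hand: 1

```text
time: 23.7
tool_pos: [528.3, -35.0, 150.9]
tcp_rot: [3.142, 0.0, -3.141]
contact_force: [0.3, 0.1, -0.1]
grip_width: 91.6
finger_force: 0.0
```

servo_tool:
  linear:
    - [0,0,-0.05]
    - [0,0,-0.1]
    - [0,0,-0.12]
    - [0,0,-0.12]
    - [0,0,-0.12]
    - [0,0.15,0]
    - [0,0.15,0]
    - [0,0,0]
  spin: [0,0,0,0,0,0,0,0]

```text
time: 24.7
tool_pos: [528.2, 26.4, 253.7]
tcp_rot: [3.141, 0.001, -3.138]
contact_force: [-0.5, 0.6, -0.4]
grip_width: 91.6
finger_force: 0.0
```

Run:
```python
from h import *
cv2.imwrite('pics/final.png',cv2.resize(cam('side')['frame'][100:340,290:520],None,fx=2.5,fy=2.5,interpolation=cv2.INTER_CUBIC))
```

```text
(no output)
```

View pics/final.png

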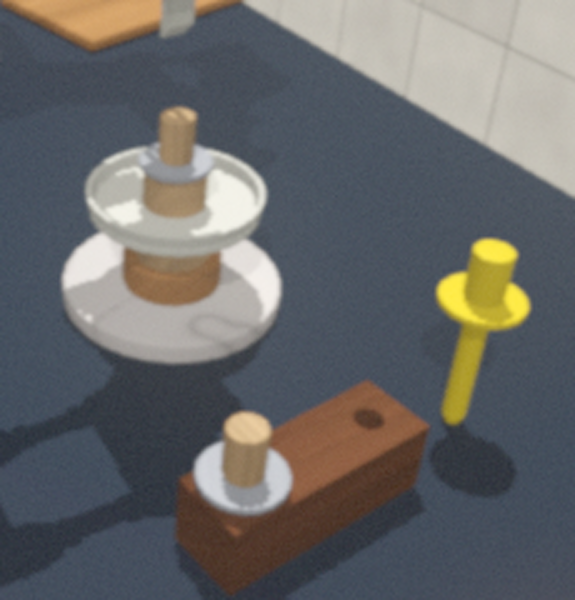

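The stand is assembled: the shoulder sits flat on the collar at (178,160), the short rod is untouched in the rack, and the gripper is clear.

```bash
python3 -c "
from plant import workorder
print(workorder.close_job())"
```

```text
the job is handed in; nothing more can be done
None
```

The serving stand is assembled and handed in: the dish is on the boss, the long rod is seated with its shoulder on the collar and released, and the short rod is still in the rack; the last move ended at 24.7 s of the 58 s allowed, but no verdict was returned.

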